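# Flip muffin halves under the griddle's top plate

### The job

Raise the griddle's hinged top plate fully, then take the turner and with it flip every muffin half over the low rib, so that all lie flat, cut face down, on the half of the griddle that the top plate covers. Lay the turner back flat on its rest the way it lay, and after that lower the top plate gently all the way onto its stops. Keep the fingers off the muffins, and leave the other things on the counter where they are.

Things in the scene. Friction and masses are not known exactly. Their poses are not given: they have to be found in the camera images.
- griddle: countertop griddle, fixed, 360 mm (its x) by 410 mm (its y); origin at the centre of its underside; cooking surface 50 mm above the origin. A steel rib along its x axis at y = 0, 6 mm wide and 7 mm high, parts the bare half (y from -205 to -3 mm, open at its outer edge) from the half under the top plate (y from +3 to +199 mm). Rims 12 mm high run along both x ends (inner faces at x = +-174 mm) and at y = +199 mm.
- lid (a joint): angle of the hinged top plate (steel, 310 mm along x by 150 mm, 0.5 kg): 0 = closed, level on its stops with its underside 20 mm above the cooking surface, covering the griddle's y from 25 to 175 mm; 1.6 = fully raised. The hinge is stiff: the plate stays where it is left; about 7 N at the handle raise it, 1 to 2 N lower it.
- lid_hinge (a point): point on the hinge axis, at the middle of its length, at x 0, y 185 mm, z 72 mm of the griddle; the axis runs along the griddle's x. The plate's free edge (towards the rib) rises and swings away to the griddle's +y.
- lid_handle (a point): middle of the top plate's handle, a black round bar 12 mm thick and 100 mm long parallel to the hinge axis. With the plate closed it lies 140 mm from the hinge axis towards the rib and 55 mm higher than the axis; 47 mm of space between the bar's centre and the plate.
- muffin0_c (a point): half an English muffin, a flat disc 70 mm across and 15 mm thick, 60 g; the point is its centre, half-way up. Its own z axis points out of its pale, flat cut face (up at the start). The lower edge of the crust side is bevelled 4 mm, so a thin blade gets under it. There are two to four such halves (the others are absent), in a row along the griddle's x axis on its bare right half.
- muffin1_c (a point): half an English muffin, a flat disc 70 mm across and 15 mm thick, 60 g; the point is its centre, half-way up. Its own z axis points out of its pale, flat cut face (up at the start). The lower edge of the crust side is bevelled 4 mm, so a thin blade gets under it. There are two to four such halves (the others are absent), in a row along the griddle's x axis on its bare right half.
- muffin2_c (a point): half an English muffin, a flat disc 70 mm across and 15 mm thick, 60 g; the point is its centre, half-way up. Its own z axis points out of its pale, flat cut face (up at the start). The lower edge of the crust side is bevelled 4 mm, so a thin blade gets under it. There are two to four such halves (the others are absent), in a row along the griddle's x axis on its bare right half.
- muffin3_c (a point): half an English muffin, a flat disc 70 mm across and 15 mm thick, 60 g; the point is its centre, half-way up. Its own z axis points out of its pale, flat cut face (up at the start). The lower edge of the crust side is bevelled 4 mm, so a thin blade gets under it. There are two to four such halves (the others are absent), in a row along the griddle's x axis on its bare right half.
- turner_grip (a point): steel turner (spatula) with a black handle, 160 g; the point is the middle of the grip, near its centre of mass. Its x axis points to the blade, z up. Handle a bar along x, 20 mm wide, 18 mm high, from 80 mm behind to 50 mm ahead of the point. Blade flat and parallel to the handle, 58 mm wide, 2 mm thick, from 85 to 170 mm ahead of the point, its underside 45 mm below it; a thin sloping shank joins the two.
- rest_grip (a point): where the middle of the turner's grip belongs on the rest, 49 mm above the counter. The rest is an aluminium tray 4 mm thick and 85 mm wide, from 90 mm behind this point to 180 mm ahead of it along its x axis, with a block 60 mm wide, its top 40 mm above the counter, from 45 to 75 mm behind this point that bears the handle's rear; the blade lies on the tray. The turner belongs with its x along the rest's x.
- tub: margarine tub, 116 by 86 by 42 mm; origin under its centre; leave it
- shaker: salt shaker, 38 mm across, 70 mm tall; origin under its centre; leave it
- roll0: bread roll, 84 mm across, 49 mm tall, on the cutting board; origin under its centre; leave it
- roll1: bread roll, 84 mm across, 49 mm tall, on the cutting board; origin under its centre; leave it
There are look-alikes about, which are no part of the job. Leave any red or turquoise look-alike of the part that bears muffin0_c alone.

How it is judged:
On the way, in this order (a step that is already met when the one before it is completed fails the run):
1. the top plate is raised fully (value of joint lid above 1.35 rad), for 0.2 s.
2. every muffin half lies cut face down beyond the rib, with the top plate still up (angle between each of muffin0_c, muffin1_c, muffin2_c, muffin3_c's own z axis and vertical above 2.9 rad and y of muffin0_c in the frame of griddle between 0.03 and 0.168 m and x of muffin0_c in the frame of griddle between -0.155 and 0.155 m and z of each of muffin0_c, muffin1_c, muffin2_c, muffin3_c in the frame of griddle below 0.064 m and linear speed of each of muffin0, muffin1, muffin2, muffin3 below 0.05 m/s and y of muffin1_c in the frame of griddle between 0.03 and 0.168 m and x of muffin1_c in the frame of griddle between -0.155 and 0.155 m and y of muffin2_c in the frame of griddle between 0.03 and 0.168 m and x of muffin2_c in the frame of griddle between -0.155 and 0.155 m and y of muffin3_c in the frame of griddle between 0.03 and 0.168 m and x of muffin3_c in the frame of griddle between -0.155 and 0.155 m and value of joint lid above 1.2 rad), for 0.3 s.
3. the turner lies on its rest, let go (x of turner_grip in the frame of rest_grip between -0.03 and 0.03 m and y of turner_grip in the frame of rest_grip between -0.025 and 0.025 m and z of turner_grip in the frame of rest_grip between -0.008 and 0.008 m and angle between turner_grip's own z axis and vertical below 0.15 rad and angle between the x axis of turner_grip and the x axis of rest_grip, either way round below 0.3 rad and contact force between the fingers and turner below 0.1 N and value of joint lid above 1.2 rad), for 0.3 s.
4. the top plate is down on its stops (value of joint lid below 0.05 rad), for 0.2 s.
At the end, for the whole second after the job is handed in: every muffin half flat (0.24 rad) on the griddle, cut face down, centre 30 to 168 mm beyond the rib and within 155 mm of its middle; turner flat on its rest, let go, within 30 mm along, 25 mm across and 0.3 rad of its place; top plate closed within 0.05 rad (angle between each of muffin0_c, muffin1_c, muffin2_c, muffin3_c's own z axis and vertical above 2.9 rad and y of muffin0_c in the frame of griddle between 0.03 and 0.168 m and x of muffin0_c in the frame of griddle between -0.155 and 0.155 m and z of each of muffin0_c, muffin1_c, muffin2_c, muffin3_c in the frame of griddle below 0.064 m and linear speed of each of muffin0, muffin1, muffin2, muffin3 below 0.05 m/s and y of muffin1_c in the frame of griddle between 0.03 and 0.168 m and x of muffin1_c in the frame of griddle between -0.155 and 0.155 m and y of muffin2_c in the frame of griddle between 0.03 and 0.168 m and x of muffin2_c in the frame of griddle between -0.155 and 0.155 m and y of muffin3_c in the frame of griddle between 0.03 and 0.168 m and x of muffin3_c in the frame of griddle between -0.155 and 0.155 m and x of turner_grip in the frame of rest_grip between -0.03 and 0.03 m and y of turner_grip in the frame of rest_grip between -0.025 and 0.025 m and z of turner_grip in the frame of rest_grip between -0.008 and 0.008 m and angle between turner_grip's own z axis and vertical below 0.15 rad and angle between the x axis of turner_grip and the x axis of rest_grip, either way round below 0.3 rad and contact force between the fingers and turner below 0.1 N and value of joint lid below 0.05 rad); the robot touches nothing.
It fails at once if the fingers press on a muffin half (contact force between the fingers and muffin0 above 0.5 N or contact force between the fingers and muffin1 above 0.5 N or contact force between the fingers and muffin2 above 0.5 N or contact force between the fingers and muffin3 above 0.5 N).
It fails at once if the top plate is slammed: still turning faster than 1 rad/s in the last 0.2 rad before its stops (value of joint lid below 0.2 rad and velocity of joint lid below -1 rad/s).
It fails at once if another thing on the counter is shifted by more than 40 mm (distance of any of tub, shaker, roll0, roll1 from where it was at the start of the episode above 0.04 m).
Of muffin0, muffin1, muffin2, muffin3 only 2 to 4 are there at a start; the rules pass over those that are not, and their reading is None.
At some moment in a run one of muffin0, muffin1, muffin2, muffin3 may be knocked a few centimetres aside while the robot is not near it.
It also fails if it takes over 210 s, if anything falls off the work surface, if the arm or the gripper's body presses on something with over 40 N, if the wrist force passes 120 N, or if a joint passes its speed limit or range.

### The arm

A 7-joint arm with a two-finger parallel gripper is mounted at the origin on the work surface. World frame = base frame: x ahead of the robot, y to its left, z up, the work surface at z = 0. Lengths are in m, angles in rad, forces in N, time in s.
With the tool pointing down it reaches from about 0.4 to 0.9 m from the base axis. Payload 5.5 kg.
Tool frame: the origin (TCP) lies midway between the tips of the shut fingers; the grasp point (between the pads) lies 19 mm behind it; z points along the fingers, y is the line along which they close (so a half turn about z gives the same grasp; the last joint's range is limited). The gripper opens to 85 mm and grips with 20 to 120 N. Pads are 22 mm wide; open, the fingers measure 114 mm over their backs; the gripper's body (76 mm by 85 mm) begins 54 mm behind the grasp point. The pads swing forward as they close: fully open they stand 13 mm farther back than shut.
Start: joints at [1.59, 0.501, -0.427, 1.55, 0.221, 1.138, -0.21], TCP at [0.157, -0.631, 0.205] pointing down, gripper open.
Joint ranges: [-2.88, 2.88], [-0.31, 2.03], [-1.54, 1.56], [0.2, 2.42], [-1.41, 4.55], [0.19, 2.02], [-2.57, 2.57]. Speed limits (rad/s): [2.57, 2.57, 3.14, 3.14, 3.14, 3.14, 3.14].

### API

Orientations are given as [roll, pitch, yaw] about the fixed x, y, z axes, in that order (R = Rz(yaw) Ry(pitch) Rx(roll)).
In Python, from cell import r, solve_ik, eyes gives the robot as it stands. Calls block until the motion is done:
- r.reach(position, orientation): joint-space move of the TCP to a pose.
- r.movel(position, max_speed=0.15, rotation=None, threshold=None): straight line of the TCP; rotation=None keeps the orientation; max_speed is the mean speed in m/s. With threshold (N) it stops when the force on the tool has changed by that much, and returns True; else False.
- r.movej(angles): joint-space move.
- r.open_jaws() and r.close(): open the fingers fully, or close them until they stop; the grip force is fixed at half the most.
- r.hold(seconds).
- solve_ik(position, orientation): joint angles nearest the present ones, or None.
- r.read_state(): the state.
- eyes.camera(name): name is "scene" or "top" or "wrist"; returns the picture (400x640x3 uint8, blue, green, red); there is no depth.
- eyes.get_calibration(name): a dict with "K" (3x3 intrinsics, pixels), "k1" (the pictures are not rectified: a ray, as slopes to the right and down, at radius r is drawn at 1 + k1 r^2 times it, then the intrinsics apply), "rvec" (rotation vector, rad) and "tvec" (3), from world to camera coordinates, as OpenCV has them; the wrist camera has in their place "hand_eye" (4x4, takes a point from camera to tool coordinates, whose origin is the TCP and whose axes are the flange's). Camera axes: x right, y down, z forward; pixel columns grow to the right and rows downward; lengths in m; the calibration is good to about 2 mm. A picture is of the moment at which its call begins: read the wrist's pose just before it. get_calibration takes no time and is no camera call.
A pose or a line that the arm cannot do raises r.IKError and nothing moves.
- r.job_done(): hands the job in; it is judged then, once.
The state is a dict: "t": time; "q": joint angles; "qvel": joint speeds; "effort": joint torques, N m; "eef_pos": TCP position; "eef_rot": TCP orientation; "contact_force": force on the tool from outside, world axes, zero at the start; "wrist_torque": the same for the moment, N m; "finger_gap": opening from 0.0 (shut) to 1.0 (fully open); "finger_force": force on a finger pad.
Only numpy, scipy, OpenCV 4.12 (cv2) and the standard library are available. Lean on these libraries where they do the work, as an engineer would, in place of code of your own. Each camera call takes 0.05 s, during which the arm holds its last target. There are 200 camera calls.

## Working session

There is one attempt and no reset: what is moved stays moved. The work goes in short steps, each a Python script; the robot and the scene stay as the last script left them, time stands still between calls to the robot, and variables do not carry over. Pictures are saved under pics/ and viewed, at most 14 in all, crops included, and the job is handed in when it is done.

```bash
ls; mkdir -p pics
python3 - <<'E'
from cell import r, solve_ik, eyes
import cv2
s=r.read_state(); print(s)
for n in("scene","top","wrist"):
    cv2.imwrite(f"pics/{n}0.png",eyes.camera(n)); print(n,eyes.get_calibration(n))
E
```

```text
pics
{'t': 0.0, 'q': array([ 1.59019651,  0.50186088, -0.42678915,  1.55144755,  0.22080057,
        1.13827097, -0.21028118]), 'qvel': array([ 7.50064101e-05, -9.68979464e-04,  3.11284042e-04, -3.07041375e-04,
        1.89788226e-04,  5.03593617e-04,  1.55329776e-03]), 'effort': array([-1.43823087e-05, -5.69505608e+01, -5.81607521e+00, -2.80938095e+01,
        1.06186865e-02,  1.17738769e-02,  1.35030675e-05]), 'eef_pos': array([ 0.15668718, -0.63007469,  0.20375204]), 'eef_rot': array([-3.13966354e+00, -7.44275820e-05,  2.43871372e-01]), 'contact_force': array([ 0.11243378,  0.27512212, -0.09283997]), 'wrist_torque': array([-0.00015598,  0.01883697,  0.03240632]), 'finger_force': 0.0, 'finger_gap': 0.9998148768303928}
scene {'K': array([[385.26241675,   0.        , 321.2026339 ],
       [  0.        , 385.26241675, 196.88757475],
       [  0.        ,   0.        ,   1.        ]]), 'k1': -0.04414859360283123, 'rvec': array([ 1.43257745,  2.28284256, -0.76943324]), 'tvec': array([ 0.1666818 , -0.34717455,  1.42587565])}
top {'K': array([[394.70226121,   0.        , 319.53954485],
       [  0.        , 394.70226121, 198.92653731],
       [  0.        ,   0.        ,   1.        ]]), 'k1': -0.04224957805484619, 'rvec': array([ 2.16358784, -2.12465138,  0.14347433]), 'tvec': array([0.08240419, 0.53546277, 1.16581285])}
wrist {'K': array([[353.79222365,   0.        , 326.59811415],
       [  0.        , 353.79222365, 203.25733187],
       [  0.        ,   0.        ,   1.        ]]), 'k1': -0.03350401005471324, 'hand_eye': array([[ 8.12554470e-04, -9.56461394e-01, -2.91857742e-01,
         7.47538671e-02],
       [ 9.99999333e-01,  5.37437139e-04,  1.02281355e-03,
        -5.54509399e-04],
       [-8.21426483e-04, -2.91858378e-01,  9.56461192e-01,
        -1.69475773e-01],
       [ 0.00000000e+00,  0.00000000e+00,  0.00000000e+00,
         1.00000000e+00]])}
```

View pics/scene0.png

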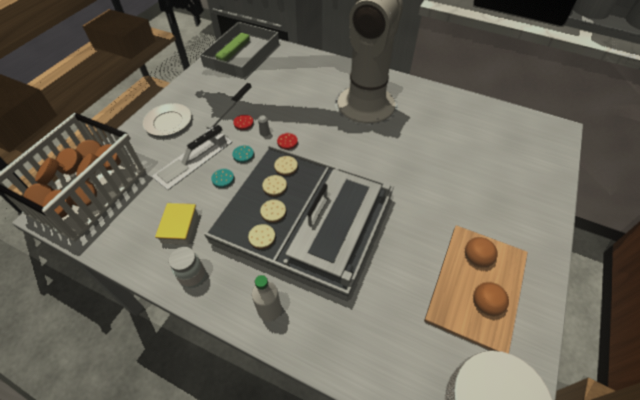

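View pics/top0.png

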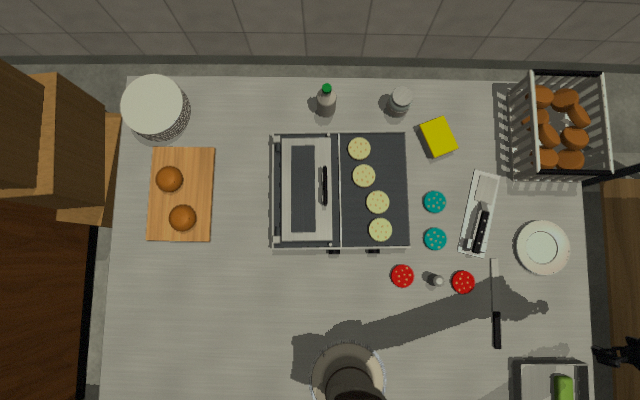

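The scene has four muffins in a row on the bare half. The top plate is on the left (+y), and the turner is on its white tray to the right, at about (478,215) in the top view. I'll enlarge both areas.

```bash
cat > h.py <<'E'
import numpy as np, cv2
from cell import r, solve_ik, eyes
from scipy.spatial.transform import Rotation as R
def cam(name, st=None):
    c=eyes.get_calibration(name)
    if name=="wrist":
        T=np.eye(4);T[:3,:3]=R.from_euler('xyz',st['eef_rot']).as_matrix();T[:3,3]=st['eef_pos']
        M=np.linalg.inv(T@c['hand_eye'])
        return c['K'],c['k1'],M[:3,:3],M[:3,3]
    return c['K'],c['k1'],R.from_rotvec(c['rvec']).as_matrix(),c['tvec']
def p2w(name,uv,z,st=None):
    K,k1,Rm,t=cam(name,st)
    n=cv2.undistortPoints(np.array(uv,float).reshape(-1,1,2),K,np.array([k1,0,0,0,0.]))[:,0]
    d=np.c_[n,np.ones(len(n))]@Rm; o=-Rm.T@t
    return o+d*((np.broadcast_to(z,len(n))-o[2])/d[:,2])[:,None]
def w2p(name,P,st=None):
    K,k1,Rm,t=cam(name,st)
    return cv2.projectPoints(np.array(P,float).reshape(-1,1,3),cv2.Rodrigues(Rm)[0],t,K,np.array([k1,0,0,0,0.]))[0][:,0]
def crop(img,x0,y0,w,h,f,name): cv2.imwrite(name,cv2.resize(img[y0:y0+h,x0:x0+w],None,fx=f,fy=f,interpolation=cv2.INTER_CUBIC))
E
python3 - <<'E'
from h import *
im=cv2.imread("pics/top0.png")
a=cv2.resize(im[125:255,265:415],None,fx=4,fy=4,interpolation=2)
b=cv2.resize(im[165:265,450:500],None,fx=4,fy=4,interpolation=2)
o=np.zeros((520,800,3),np.uint8);o[:,:600]=a;o[:400,600:]=b
cv2.imwrite("pics/c1.png",o)
E
```

```text
(no output)
```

View pics/c1.png

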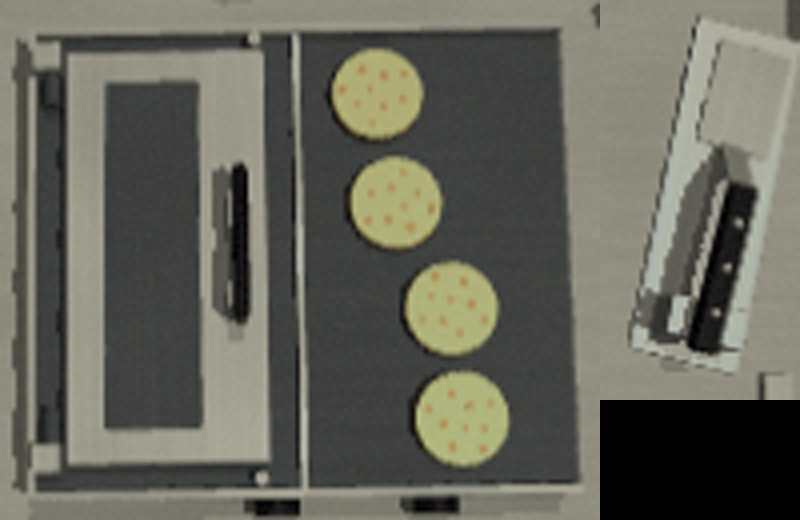

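View pics/wrist0.png

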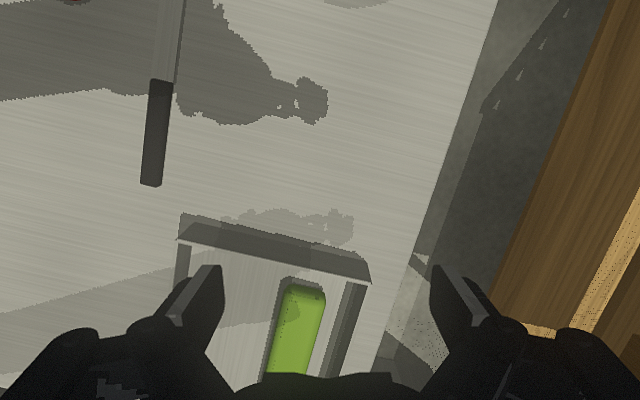

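Crop view: muffin centres are at (377,93), (396,202), (452,308) and (462,418). The rib runs from (296,35) to (304,487), and the handle bar from (239,165) to (239,322). The turner handle runs from about (704,350) to (741,183) with its blade pointing up (+x), and the tray corners are (700,18), (632,348) and (740,372).

Run:
```python
from h import *
np.set_printoptions(precision=4,suppress=True)
g=lambda L:[(265+(x+.5)/4-.5,125+(y+.5)/4-.5) for x,y in L]
t=lambda L:[(450+(x-600+.5)/4-.5,165+(y+.5)/4-.5) for x,y in L]
rib=p2w("top",g([(296,35),(304,487)]),.057); print("rib",rib,rib.mean(0))
d=rib[0]-rib[1];print(np.arctan2(d[1],d[0]),np.linalg.norm(d))
e=p2w("top",g([(560,30),(580,483)]),.05);print("edge",e)
print("muf",p2w("top",g([(377,93),(396,202),(452,308),(462,418)]),.065))
print("handle",p2w("top",g([(239,165),(239,322)]),.127+.006))
h=p2w("top",t([(705,350),(741,183)]),.058);print("turner",h,h.mean(0));d=h[1]-h[0];print(np.arctan2(d[1],d[0]),np.linalg.norm(d))
print("tray",p2w("top",t([(703,18),(632,346),(738,372)]),.004))
# scene check
print(w2p("scene",np.r_[rib,h]))
```

```text
rib [[0.7361 0.037  0.057 ]
 [0.3908 0.027  0.057 ]] [0.5634 0.032  0.057 ]
0.028808812551129163 0.34541739073380123
edge [[ 0.7461 -0.1679  0.05  ]
 [ 0.3974 -0.1785  0.05  ]]
muf [[ 0.6889 -0.0248  0.065 ]
 [ 0.6047 -0.0394  0.065 ]
 [ 0.525  -0.0813  0.065 ]
 [ 0.4432 -0.0886  0.065 ]]
handle [[0.6155 0.0792 0.133 ]
 [0.5031 0.0773 0.133 ]]
turner [[ 0.3803 -0.3733  0.058 ]
 [ 0.5051 -0.405   0.058 ]] [ 0.4427 -0.3892  0.058 ]
-0.24825770691788743 0.12874071619713384
tray [[ 0.6434 -0.4022  0.004 ]
 [ 0.3833 -0.3374  0.004 ]
 [ 0.3646 -0.4195  0.004 ]]
[[273.3898 260.0513]
 [328.0749 166.4343]
 [220.1458 125.0031]
 [189.1786 146.4191]]
```

Griddle origin is about (0.564, 0.032) with yaw 0.029. Next I check reachability for the lid arc and the turner poses.

```bash
cat >> h.py <<'E'
G=np.array([0.5635,0.032,0.0]); GY=0.029
RG=R.from_euler('z',GY)
def gw(p): return G+RG.apply(p)
def wg(p): return RG.inv().apply(np.array(p)-G)
HB=19e-3
def lidpose(th,tilt,yaw=0.0):
    """TCP pose gripping the handle bar at lid angle th, tool tilted about griddle x"""
    a=np.arctan2(.055,.140)+th; rr=np.hypot(.055,.140)
    bar=np.array([0,.185-rr*np.cos(a),.072+rr*np.sin(a)])
    o=RG*R.from_euler('x',-tilt)*R.from_euler('xyz',[np.pi,0,yaw])
    return gw(bar)+o.apply([0,0,HB]), o.as_euler('xyz')
A=np.deg2rad(45)   # tool tilt in the turner grasp
def tool_of_turner(p,Rt,flip=1,a=None):
    """TCP pose when the turner grip point is at p with rotation Rt (x to blade, z up)"""
    a=A if a is None else a
    z=np.array([np.cos(a),0,-np.sin(a)]); y=np.array([0,-1.*flip,0]); x=np.cross(y,z)
    o=Rt*R.from_matrix(np.c_[x,y,z])
    return p+o.apply([0,0,HB]), o.as_euler('xyz')
def turner_tip(tip,phi,yaw):
    """grip point & rotation of turner with blade tip (underside) at tip, nose down phi, heading yaw"""
    Rt=R.from_euler('z',yaw)*R.from_euler('y',phi)
    return np.array(tip)-Rt.apply([.170,0,-.045]), Rt
E
python3 - <<'E'
from h import *
np.set_printoptions(precision=3,suppress=True)
f=lambda P:solve_ik(*P)
for yaw in(0,np.pi):
  for th,t in((0,0),(.8,.4),(1.6,.8),(1.6,0)):
    print("lid",yaw,th,t,f(lidpose(th,t,yaw)))
tp=np.array([.457,-.393,.049]);
for a in (30,45,60):
 for fl in(1,-1):
  print(a,fl,"rest",f(tool_of_turner(tp,R.from_euler('z',-.248),fl,np.deg2rad(a))))
  for gx in(.125,-.12):
    for y,z,phi in((-.19,.051,0),(-.028,.051,0),(-.028,.08,.7),(0,.1,1.0),(.04,.06,.0)):
      p,Rt=turner_tip(gw([gx,y,z]),phi,GY+np.pi/2)
      print('   ',gx,y,phi,f(tool_of_turner(p,Rt,fl,np.deg2rad(a))))
E
```

```text
lid 0 0 0 [ 0.542  0.648 -0.979  1.833  0.633  1.01  -2.242]
lid 0 0.8 0.4 [-0.387  0.485 -0.206  1.644  0.455  1.276 -2.312]
lid 0 1.6 0.8 [-0.69   0.804 -0.206  1.294  0.645  1.717 -2.552]
lid 0 1.6 0 [-0.348  0.437 -0.206  1.647  0.099  1.068 -2.125]
lid 3.141592653589793 0 0 [ 0.408  0.559 -0.773  1.837  0.476  0.941  1.022]
lid 3.141592653589793 0.8 0.4 [ 0.263  0.882 -1.304  1.622  1.035  1.699  0.415]
lid 3.141592653589793 1.6 0.8 [-0.321  0.989 -0.928  1.276  1.049  2.002  0.353]
lid 3.141592653589793 1.6 0 [ 0.316  0.815 -1.303  1.625  0.805  1.339  0.492]
30 1 rest [ 2.208  1.681 -1.317  2.348  2.524  0.575 -2.398]
    0.125 -0.19 0 [ 0.838  1.503 -0.776  0.374 -0.088  1.963  0.507]
    0.125 -0.028 0 [ 0.908  1.297 -0.798  0.994 -0.149  1.532  0.476]
    0.125 -0.028 0.7 [ 0.885  0.923 -1.167  1.326  0.489  1.349 -0.147]
    0.125 0 1.0 [ 0.641  0.739 -1.071  1.371  0.598  1.382 -0.383]
    0.125 0.04 0.0 [ 0.901  1.245 -0.832  1.146 -0.166  1.404  0.443]
    -0.12 -0.19 0 [ 1.324  1.223 -0.796  1.203 -0.     1.674  0.682]
    -0.12 -0.028 0 [ 1.337  1.112 -0.857  1.604 -0
[... 3224 characters left out ...]
867]
    0.125 -0.19 0 [ 0.684  1.049 -0.208  0.936 -0.253  1.468 -2.496]
    0.125 -0.028 0 [-0.125  1.181  1.125  1.308 -1.315  1.738 -2.079]
    0.125 -0.028 0.7 [-0.716  0.964  1.351  1.48  -0.8    1.334 -2.484]
    0.125 0 1.0 [ 0.442  0.932 -1.305  1.385  1.23   1.811  2.375]
    0.125 0.04 0.0 [-0.246  1.133  1.126  1.403 -1.314  1.698 -2.116]
    -0.12 -0.19 0 [ 0.947  0.737 -0.211  1.56  -0.23   1.247 -2.234]
    -0.12 -0.028 0 [ 0.862  0.589 -0.32   1.865 -0.293  1.036 -2.355]
    -0.12 -0.028 0.7 [-1.178  0.538  1.552  2.083 -0.444  1.021 -2.53 ]
    -0.12 0 1.0 [ 0.715  0.377 -1.289  1.983  0.765  1.425  2.303]
    -0.12 0.04 0.0 [ 0.818  0.528 -0.38   1.962 -0.329  0.967 -2.426]
```

Run:
```python
from h import *
np.set_printoptions(precision=4,suppress=True)
p,o=lidpose(0,0,np.pi)
r.reach(p+[0,0,.13],o)
st=r.read_state(); im=eyes.camera("wrist"); cv2.imwrite("pics/w1.png",im)
print(st['t'],st['eef_pos'],p)
print(w2p("wrist",[gw([-.05,.045,.127]),gw([.05,.045,.127]),gw([-.174,0,.057]),gw([.174,0,.057])],st))
```

```text
3.0167 [0.5624 0.0757 0.2378] [0.5622 0.077  0.108 ]
[[327.5971 127.693 ]
 [327.6702 246.0828]
 [276.1206 -22.0686]
 [288.6991 320.1672]]
```

View pics/w1.png

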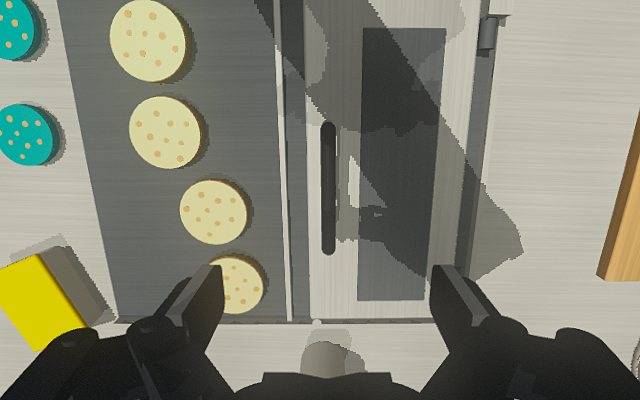

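The handle bar sits at column 328, rows 121–255, against a predicted 327.6, so the griddle pose is good to about 1 mm. I'll grasp it and raise the plate.

```bash
cat >> h.py <<'E'
def lidpath(ths,v=.12):
    for th in ths:
        p,o=lidpose(th,.5*max(th,0)/1.6,np.pi); r.movel(p,v,o)
E
python3 - <<'E'
from h import *
np.set_printoptions(precision=4,suppress=True)
p,o=lidpose(0,0,np.pi)
r.movel(p,.12); r.close()
s=r.read_state();print(s['t'],s['finger_gap'],s['contact_force'],s['eef_pos'],p)
lidpath(np.linspace(0.12,1.6,12))
s=r.read_state();print(s['t'],s['finger_gap'],s['contact_force'],s['eef_pos'],lidpose(1.6,.5,np.pi)[0])
r.open_jaws()
s=r.read_state();print(s['t'],s['contact_force'])
o=R.from_euler('xyz',s['eef_rot']); r.movel(s['eef_pos']-o.apply([0,0,.09]),.15)
print(r.read_state()['t'])
cv2.imwrite("pics/s2.png",np.vstack([eyes.camera("scene")[120:300,150:450],eyes.camera("top")[100:280,220:520]]))
E
```

```text
5.0667 -0.0003416835890254167 [-0.4455  0.3043 -0.3991] [0.5621 0.077  0.108 ] [0.5622 0.077  0.108 ]
8.8167 0.0017803740428782148 [ 0.5341  0.3681 -0.8549] [0.5566 0.2664 0.1935] [0.5567 0.2669 0.1937]
9.6 [0.9051 0.1663 0.0086]
10.35
```

View pics/s2.png

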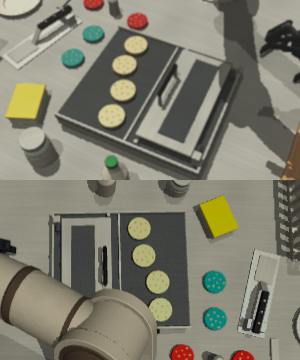

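The jaws closed fully (gap 0) and the lid is still down, so they missed the bar. I'll check the bar height against the scene camera.

Run:
```python
from h import *
im=cv2.imread("pics/scene0.png")
f=5;x0,y0=270,150
c=cv2.resize(im[y0:y0+110,x0:x0+130],None,fx=f,fy=f,interpolation=2)
for z,col in((.127,(0,0,255)),(.107,(0,255,0)),(.147,(255,0,0))):
    q=(w2p("scene",[gw([-.05,.045,z]),gw([.05,.045,z])])-[x0,y0]+.5)*f-.5
    cv2.line(c,tuple(map(int,q[0])),tuple(map(int,q[1])),col,1)
q=(w2p("scene",[gw([-.174,0,.057]),gw([.174,0,.057])])-[x0,y0]+.5)*f
cv2.line(c,tuple(map(int,q[0])),tuple(map(int,q[1])),(0,255,255),1)
cv2.imwrite("pics/c3.png",c)
```

```text
(no output)
```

View pics/c3.png

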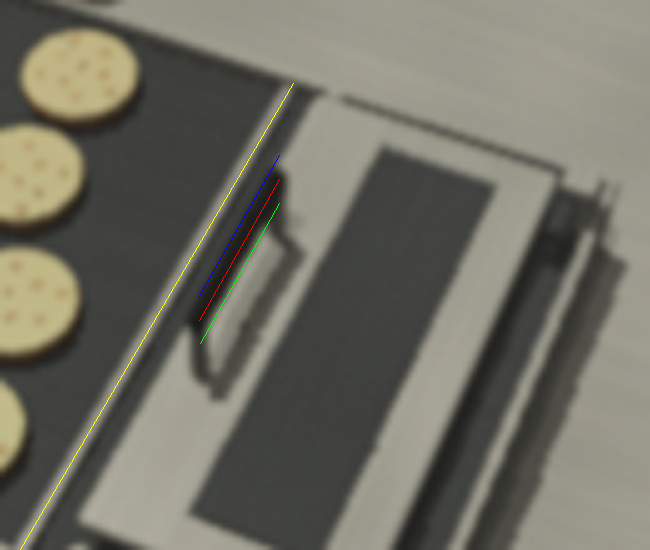

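Run:
```python
from h import *
np.set_printoptions(precision=4,suppress=True)
p,o=lidpose(0,0,np.pi)
r.reach(p+[0,0,.13],o)
r.movel(p,.15)
a=eyes.camera("wrist")
s=r.read_state();print(s['t'],s['finger_gap'],s['contact_force'],s['eef_pos'],s['eef_rot'])
r.close()
s=r.read_state();print(s['t'],s['finger_gap'],s['finger_force'],s['contact_force'],s['eef_pos'],p)
b=eyes.camera("wrist")
cv2.imwrite("pics/w4.png",np.vstack([a[100:400],b[100:400]]))
```

```text
12.5917 0.9933766571179773 [ 0.4342  0.0722 -0.4565] [0.563  0.0775 0.1091] [ 3.1413  0.0019 -3.1124]
13.3583 0.0003413632256296105 0.0 [ 0.3821  0.2366 -0.0439] [0.5622 0.077  0.108 ] [0.5622 0.077  0.108 ]
```

View pics/w4.png

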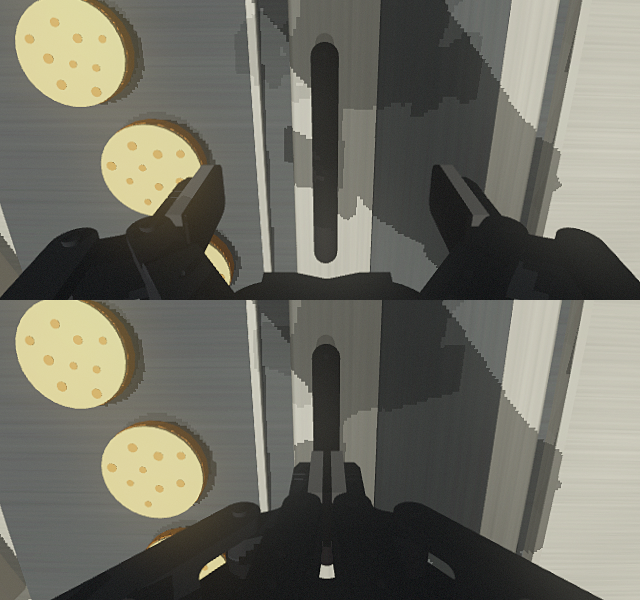

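The shut fingers lie above the bar in the picture. I'll touch off with them to get its true height.

Run:
```python
from h import *
np.set_printoptions(precision=4,suppress=True)
p,o=lidpose(0,0,np.pi)
print(r.movel(p-[0,0,.03],.04,threshold=3))
s=r.read_state();print(s['t'],s['eef_pos'],s['contact_force'])
```

```text
True
13.6667 [0.5624 0.0768 0.1065] [ 0.2933 -0.3264  4.9891]
```

Run:
```python
from h import *
np.set_printoptions(precision=4,suppress=True)
p,o=lidpose(0,0,np.pi)
r.movel(p+[0,0,.05],.1);r.hold(.2)
s=r.read_state();print(s['t'],s['eef_pos'],s['contact_force'])
print(r.movel(p+[0,0,-.02],.04,threshold=3))
s=r.read_state();print(s['t'],s['eef_pos'],s['contact_force'])
r.hold(.3);s=r.read_state();print(s['t'],s['eef_pos'],s['contact_force'],s['finger_gap'])
```

```text
14.5417 [0.5617 0.0768 0.1573] [ 0.2802 -0.2797 -0.0219]
True
15.7417 [0.5621 0.0769 0.1065] [-1.5643 -0.619   5.9491]
16.0417 [0.5621 0.0769 0.1065] [-2.0798 -1.3018  6.4916] -0.000303507345873254
```

Run:
```python
from h import *
np.set_printoptions(precision=1,suppress=True)
o=np.array([3.1413,.0019,-3.1124])
for nm,e in(("w1 121..255",[.5624,.0757,.2378]),("w4 142..362 w27",[.563,.0775,.1091])):
    st=dict(eef_pos=np.array(e),eef_rot=o)
    for z in(.1,.115,.127):
        q=w2p("wrist",[gw([-.056,.045,z]),gw([.056,.045,z]),gw([-.03,.039,z]),gw([-.03,.051,z])],st)
        print(nm,z,q[:2].ravel(),abs(q[2,0]-q[3,0]))
```

```text
w1 121..255 0.1 [327.6 117.5 327.4 239.9] 13.835737455410367
w1 121..255 0.115 [327.7 118.6 327.4 246.5] 14.515723626785814
w1 121..255 0.127 [327.7 119.6 327.5 252.2] 15.10975965323206
w4 142..362 w27 0.1 [324.6 131.8 324.8 324.1] 23.150081150504377
w4 142..362 w27 0.115 [324.4 135.1 324.6 340.9] 25.115788358639975
w4 142..362 w27 0.127 [324.3 138.1 324.5 356.1] 26.945487990554113
```

The images put the bar at z≈0.127, while the shut fingertips sit about 26 mm behind the reported TCP. The pad edge at row 250 of the wrist picture agrees with that. I'll set the grasp offset to 45.5 mm and retry.

```bash
sed -i 's/^HB=.*/HB=45.5e-3/' h.py
python3 - <<'E'
from h import *
np.set_printoptions(precision=4,suppress=True)
p,o=lidpose(0,0,np.pi)
r.movel(p+[0,0,.08],.15);r.open_jaws()
print(r.movel(p,.12,threshold=15)); r.close()
s=r.read_state();print(s['t'],s['finger_gap'],s['contact_force'],s['eef_pos'],p)
if s['finger_gap']>.05:
  lidpath(np.linspace(0.12,1.6,12))
  s=r.read_state();print(s['t'],s['finger_gap'],s['contact_force'],s['eef_pos'],lidpose(1.6,.5,np.pi)[0])
E
```

```text
False
18.85 0.11791244071704474 [-1.2813 -2.4127  4.6539] [0.5623 0.0764 0.0818] [0.5622 0.077  0.0815]
22.5 0.11439380266565102 [-2.5499 -1.7145 14.5825] [0.5568 0.2549 0.1728] [0.5571 0.2542 0.1704]
```

```bash
sed -i 's/deg2rad(45)   #/deg2rad(60)   #/' h.py
cat >> h.py <<'E'
TP=np.array([.457,-.393,.049]); TYAW=-.248
E
python3 - <<'E'
from h import *
np.set_printoptions(precision=4,suppress=True)
r.open_jaws(); s=r.read_state()
o=R.from_euler('xyz',s['eef_rot']); r.movel(s['eef_pos']-o.apply([0,0,.12]),.2)
s=r.read_state();print(s['t'],s['contact_force'])
p,e=tool_of_turner(TP,R.from_euler('z',TYAW)); o=R.from_euler('xyz',e)
r.reach(p-o.apply([0,0,.12])+[0,0,.03],e); r.hold(.2)
st=r.read_state(); im=eyes.camera("wrist")
print(st['t'],st['q'])
Rt=R.from_euler('z',TYAW)
P=[TP+Rt.apply(v) for v in([-.08,-.01,.009],[-.08,.01,.009],[.05,.01,.009],[.05,-.01,.009],[.17,.029,-.043],[.17,-.029,-.043],[.18,.0425,-.045],[.18,-.0425,-.045])]
q=w2p("wrist",P,st);print(q)
for u in q: cv2.circle(im,tuple(map(int,u)),2,(0,0,255),-1)
t=eyes.camera("top")
cv2.imwrite("pics/w5.png",np.hstack([im,np.vstack([t[60:260,240:400],np.zeros((200,160,3),np.uint8)])]))
E
```

```text
23.9667 [ 0.0929 -0.2682 -0.4361]
26.7833 [ 1.2787  0.2427 -0.4221  2.2204 -0.6633  0.3386 -0.3381]
[[341.8088 317.7614]
 [314.4081 317.6947]
 [316.0265 150.1023]
 [340.6874 150.1679]
 [300.2386  60.1312]
 [356.2144  60.2848]
 [287.7124  52.989 ]
 [368.7437  53.2119]]
```

View pics/w5.png

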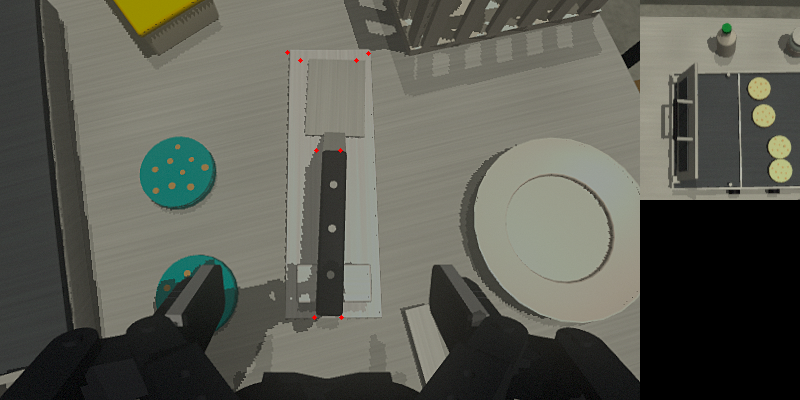

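The top plate stands raised (top view). The turner's front end is about 6 px right of my prediction, so its yaw is ≈ -0.288. I'll correct that and grasp.

```bash
sed -i 's/^TP=.*/TP=np.array([.4562,-.3962,.049]); TYAW=-.288/' h.py
python3 - <<'E'
from h import *
np.set_printoptions(precision=4,suppress=True)
p,e=tool_of_turner(TP,R.from_euler('z',TYAW)); o=R.from_euler('xyz',e)
r.movel(p-o.apply([0,0,.12]),.15,e)
print(r.movel(p,.12,threshold=10)); r.close()
s=r.read_state();print(s['t'],s['finger_gap'],s['contact_force'],s['eef_pos'],p)
r.movel(p+[0,0,.22],.2);r.hold(.2)
s=r.read_state();print(s['t'],s['finger_gap'],s['contact_force'])
g=wg(p2w("top",[(265+(x+.5)/4-.5,125+(y+.5)/4-.5) for x,y in((377,93),(396,202),(452,308),(462,418))],.065));print(g)
for gx in g[:,0]:
    pp,Rt=turner_tip(gw([gx,-.19,.12]),0,GY+np.pi/2); print(solve_ik(*tool_of_turner(pp,Rt)))
cv2.imwrite("pics/w6.png",eyes.camera("wrist"))
E
```

```text
Traceback (most recent call last):
cell.IKError: the arm cannot follow that straight line within its joint ranges
```

Run:
```python
from h import *
np.set_printoptions(precision=2,suppress=True)
Rt=R.from_euler('z',TYAW)
for fl in (1,-1):
 for a in(60,70,80):
  for off in(0,.03):
    p,e=tool_of_turner(TP+Rt.apply([off,0,0]),Rt,fl,np.deg2rad(a)); o=R.from_euler('xyz',e)
    for b in(0,.04,.12): print(fl,a,off,b,solve_ik(p-o.apply([0,0,b]),e))
```

```text
1 60 0 0 [ 1.68  0.92 -1.08  2.15  1.68  0.44 -2.44]
1 60 0 0.04 [ 1.72  0.79 -1.09  2.19  1.5   0.37 -2.31]
1 60 0 0.12 [ 1.29  0.3  -0.45  2.25 -0.72  0.24 -0.3 ]
1 60 0.03 0 [ 1.48  0.79 -0.86  2.1   1.58  0.27 -2.46]
1 60 0.03 0.04 [ 1.52  0.69 -0.88  2.13  1.32  0.23 -2.23]
1 60 0.03 0.12 [ 1.19  0.33 -0.38  2.2  -0.67  0.24 -0.39]
1 70 0 0 [ 0.85  0.56 -0.11  2.06 -0.44  0.23 -0.68]
1 70 0 0.04 [ 0.86  0.47 -0.1   2.08 -0.39  0.3  -0.73]
1 70 0 0.12 [ 0.76  0.3   0.04  2.11 -0.41  0.46 -0.71]
1 70 0.03 0 [ 0.8   0.58 -0.09  2.   -0.4   0.26 -0.75]
1 70 0.03 0.04 [ 0.81  0.5  -0.08  2.02 -0.36  0.32 -0.79]
1 70 0.03 0.12 [ 0.71  0.34  0.07  2.05 -0.41  0.48 -0.75]
1 80 0 0 [ 0.65  0.59  0.08  1.94 -0.26  0.47 -0.93]
1 80 0 0.04 [ 0.61  0.51  0.13  1.95 -0.26  0.54 -0.92]
1 80 0 0.12 [ 0.54  0.38  0.22  1.94 -0.25  0.69 -0.93]
1 80 0.03 0 [ 0.62  0.62  0.09  1.88 -0.26  0.5  -0.95]
1 80 0.03 0.04 [ 0.59  0.55  0.13  1.88 -0.26  0.57 -0.95]
1 80 0.03 0.12 [ 0.54  0.42  0.21  1.88 -0.24  0.71 -0.97]
-1 60 0 0 [ 1.51  0.75 -0.85  2.15  1.67  0.23  0.6 ]
-1 60 0 0.04 [ 1.72  0.79 -1.
[... 251 characters left out ...]
.21  1.79]
-1 70 0 0 [ 1.2   0.62 -0.54  2.05  0.56  0.26  1.56]
-1 70 0 0.04 [ 1.36  0.58 -0.73  2.07  0.64  0.36  1.5 ]
-1 70 0 0.12 [ 1.56  0.45 -0.91  2.08  0.43  0.49  1.69]
-1 70 0.03 0 [ 1.18  0.66 -0.56  1.99  0.61  0.3   1.49]
-1 70 0.03 0.04 [ 1.33  0.62 -0.74  2.01  0.68  0.4   1.44]
-1 70 0.03 0.12 [ 1.5   0.49 -0.9   2.02  0.49  0.51  1.62]
-1 80 0 0 [ 1.12  0.65 -0.52  1.93  0.48  0.52  1.59]
-1 80 0 0.04 [ 1.31  0.64 -0.76  1.93  0.62  0.64  1.48]
-1 80 0 0.12 [ 1.4   0.51 -0.85  1.91  0.47  0.76  1.61]
-1 80 0.03 0 [ 1.13  0.7  -0.57  1.86  0.55  0.57  1.53]
-1 80 0.03 0.04 [ 1.29  0.69 -0.79  1.86  0.67  0.69  1.44]
-1 80 0.03 0.12 [ 1.36  0.56 -0.85  1.85  0.51  0.79  1.56]
```

```bash
sed -i 's/deg2rad(60)   #/deg2rad(75)   #/' h.py
python3 - <<'E'
from h import *
np.set_printoptions(precision=4,suppress=True)
p,e=tool_of_turner(TP,R.from_euler('z',TYAW)); o=R.from_euler('xyz',e)
r.reach(p-o.apply([0,0,.10]),e)
print(r.movel(p,.12,threshold=10)); r.close()
s=r.read_state();print(s['t'],s['finger_gap'],s['contact_force'],s['eef_pos'],p)
r.movel(p+[0,0,.18],.2);r.hold(.2)
s=r.read_state();print(s['t'],s['finger_gap'],s['contact_force'],s['q'])
g=wg(p2w("top",[(265+(x+.5)/4-.5,125+(y+.5)/4-.5) for x,y in((377,93),(396,202),(452,308),(462,418))],.065));print(g)
for gx in g[:,0]:
    for y,z,phi in((-.2,.1,0),(-.03,.051,0),(-.03,.09,.6),(0,.1,.7),(.05,.06,0)):
        pp,Rt=turner_tip(gw([gx,y,z]),phi,GY+np.pi/2); print(y,phi,solve_ik(*tool_of_turner(pp,Rt)))
cv2.imwrite("pics/w6.png",eyes.camera("wrist"))
E
```

```text
False
29.625 0.2179626835719389 [-1.7948  0.5099  5.7145] [ 0.4677 -0.3997  0.0055] [ 0.4675 -0.3995  0.0051]
30.875 0.22029425225691965 [ 0.7319 -0.9217 -2.2332] [ 0.558   0.2888  0.2079  1.9148 -0.2639  0.7274 -0.9298]
[[ 0.1237 -0.0604  0.065 ]
 [ 0.0391 -0.0725  0.065 ]
 [-0.0418 -0.1121  0.065 ]
 [-0.1237 -0.117   0.065 ]]
-0.2 0 [ 0.6139  0.8875 -0.2025  1.115  -0.0753  1.2779  0.5304]
-0.03 0 [ 0.4631  0.8043 -0.2426  1.4045 -0.0871  1.0316  0.3629]
-0.03 0.6 [ 0.0311  0.5784 -0.1104  1.4954  0.4447  1.1234 -0.2384]
0 0.7 [-0.0964  0.5738 -0.0838  1.4828  0.5169  1.2019 -0.3574]
0.05 0 [ 0.3801  0.7556 -0.2667  1.4794 -0.0894  0.9812  0.2596]
-0.2 0 [ 0.6843  0.7581 -0.1899  1.3583 -0.0977  1.1777  0.6092]
-0.03 0 [ 0.5187  0.6838 -0.2324  1.6349 -0.1229  0.9331  0.4375]
-0.03 0.6 [ 0.0392  0.4351 -0.1109  1.7255  0.4497  1.0417 -0.274 ]
0 0.7 [-0.097   0.4302 -0.0957  1.7124  0.5264  1.1328 -0.4158]
0.05 0 [ 0.4278  0.6327 -0.2601  1.7095 -0.1314  0.8831  0.3274]
-0.2 0 [ 0.7584  0.6519 -0.1808  1.5513 -0.1127  1.1055  0.6931]
-0.03 0 [ 0.5815  0.5797 -0.228   1.8293 -0.1529  0.8565  0.5189]
-0.03 0.6 [ 0.0542  0.3009 -0.1221  1.9233  0.455   0.9819 -0.3012]
0 0.7 [-0.0949  0.2957 -0.1153  1.9092  0.531   1.0854 -0.4647]
0.05 0 [ 0.4793  0.5234 -0.2563  1.9071 -0.1726  0.8063  0.4051]
-0.2 0 [ 0.8397  0.5566 -0.1667  1.718  -0.1248  1.0504  0.7908]
-0.03 0 [ 0.6614  0.4823 -0.2294  2.0062 -0.1771  0.7941  0.6124]
-0.03 0.6 [ 0.0842  0.1612 -0.1491  2.1066  0.4541  0.9392 -0.3169]
0 0.7 [-0.0861  0.1561 -0.1482  2.0911  0.525   1.0558 -0.5045]
0.05 0 [ 0.5517  0.4186 -0.2655  2.0899 -0.208   0.7437  0.4928]
```

View pics/w6.png

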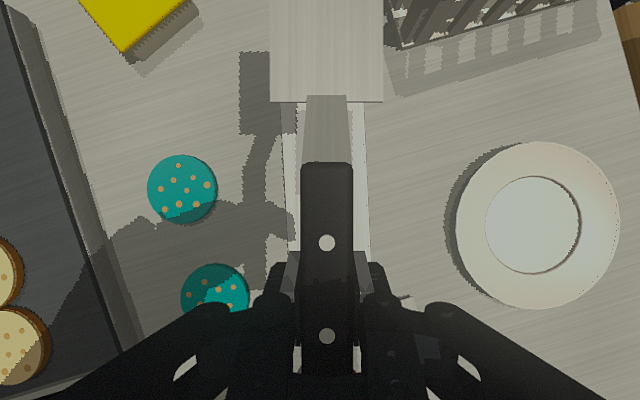

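The turner is held straight in the jaws. I'll start with muffin 3, the nearest: touch off, then slide the blade under toward the rib.

```bash
cat >> h.py <<'E'
def tip(gx,y,z,phi,v=.1,thr=None,reach=False):
    """move the blade's tip (underside) to griddle coords, nose down phi"""
    pp,Rt=turner_tip(gw([gx,y,z]),phi,GY+np.pi/2); p,e=tool_of_turner(pp,Rt)
    if reach: return r.reach(p,e)
    return r.movel(p,v,e,thr)
def tipnow():
    s=r.read_state(); o=R.from_euler('xyz',s['eef_rot'])
    z=np.array([np.cos(A),0,-np.sin(A)]); y=np.array([0,-1.,0])
    Rt=o*R.from_matrix(np.c_[np.cross(y,z),y,z]).inv()
    return wg(s['eef_pos']-o.apply([0,0,HB])+Rt.apply([.17,0,-.045])),s
E
python3 - <<'E'
from h import *
np.set_printoptions(precision=4,suppress=True)
gx=-.1237
tip(gx,-.24,.14,.05,reach=True)
tip(gx,-.178,.07,.05,.15); r.hold(.2)
print(tip(gx,-.178,.035,.05,.02,2.0))
t,s=tipnow();print(t,s['t'],s['contact_force'])
z=t[2]
print(tip(gx,-.030,z,.05,.06,12))
t,s=tipnow();print(t,s['t'],s['contact_force'])
cv2.imwrite("pics/w7.png",eyes.camera("wrist"))
E
```

```text
True
[-0.1239 -0.1781  0.0483] 34.4833 [-0.0796 -1.7251  1.8695]
False
[-0.1236 -0.0303  0.0483] 37.0917 [ 0.2614 -4.9999  3.1723]
```

View pics/w7.png

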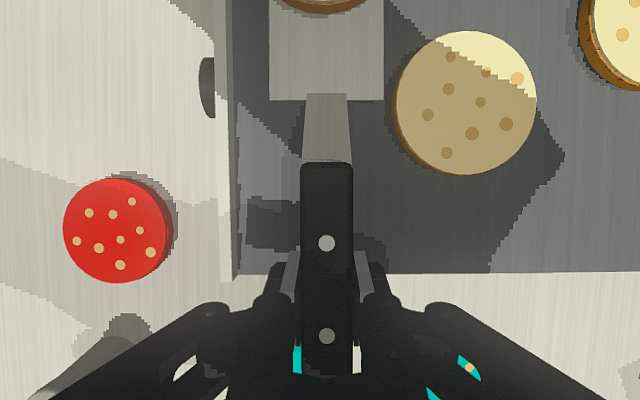

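The blade is about 40 mm under the muffin: its edge is at row 12 and the blade back at row 100, so the muffin is against the rib. Next I lever it over by tilting on the blade, drawing the blade up the face, then sweeping over.

```bash
cat >> h.py <<'E'
def flip(gx,v=.1):
    F=.9
    for th in np.linspace(.05,F,6)[1:]:
        tip(gx,-.004-.027*np.cos(th),.049+.027*np.sin(th),th,.06 if th<.3 else v)
    tip(gx,-.006-.047*np.cos(F),.050+.047*np.sin(F),F,.06)
    for th in np.linspace(F,2.3,8)[1:]:
        P=-.006-.009*min(1,(th-F)/.6)
        tip(gx,P-.047*np.cos(th),.050+.047*np.sin(th),F,.12)
E
python3 - <<'E'
from h import *
np.set_printoptions(precision=4,suppress=True)
flip(-.1237)
t,s=tipnow();print(t,s['t'],s['contact_force'])
a=eyes.camera("wrist");b=eyes.camera("top")[100:300,220:540];c=eyes.camera("scene")[100:300,180:500]
cv2.imwrite("pics/w8.png",np.vstack([a,np.hstack([b,c])]))
E
```

```text
[-0.1239  0.0164  0.0849] 41.9833 [ 0.2923  0.6195 -1.5582]
```

View pics/w8.png

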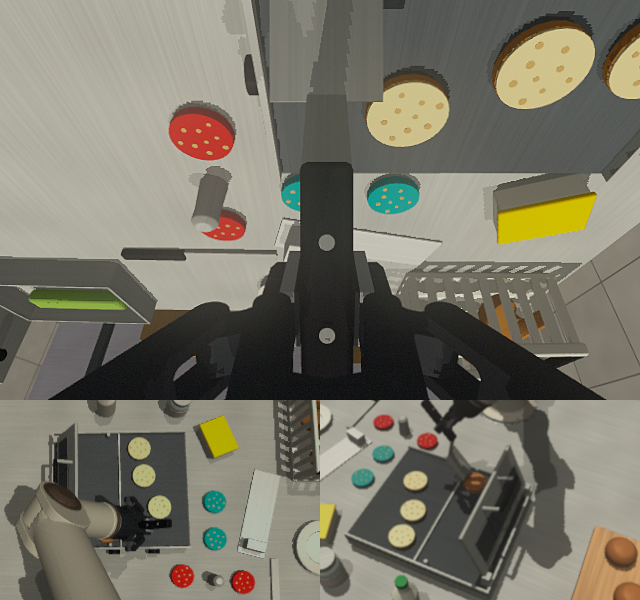

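Muffin 3 now shows its brown side beyond the rib (scene view, about (470,482)). I'll push it deeper and go on to the next, looking as I go.

```bash
cat >> h.py <<'E'
Z0=.0483
def push(gx,yend=.042):
    tip(gx,-.035,.105,.5,.15); tip(gx,-.05,.08,.05,.15)
    tip(gx,-.03,Z0+.0098,.05,.1)
    print("push",tip(gx,yend,Z0+.0098,.05,.08,15), tipnow()[0], r.read_state()['contact_force'])
    tip(gx,-.02,Z0+.0098,.05,.15); tip(gx,-.05,.11,.05,.15)
def insert(gx,ys,yend=-.030):
    tip(gx,ys,.10,.05,.25); tip(gx,ys,.058,.05,.15); r.hold(.1)
    print("td",tip(gx,ys,.035,.05,.02,1.5)); t,s=tipnow(); print(t)
    print("ins",tip(gx,yend,min(t[2],Z0+.0005),.05,.06,12)); t,s=tipnow(); print(t,s['t'],s['contact_force'])
E
python3 - <<'E'
from h import *
np.set_printoptions(precision=4,suppress=True)
push(-.1237)
insert(-.0418,-.178)
a=eyes.camera("wrist")[:250];b=eyes.camera("top")[100:300,220:540];c=eyes.camera("scene")[100:300,180:500]
cv2.imwrite("pics/w9.png",np.vstack([a,np.hstack([b,c])]))
E
```

```text
push False [-0.1235  0.0415  0.0581] [ 1.111   0.401  -1.8856]
td True
[-0.0419 -0.1782  0.0484]
ins False
[-0.0417 -0.0303  0.0483] 50.8833 [-0.1804 -3.8402  3.7817]
```

View pics/w9.png

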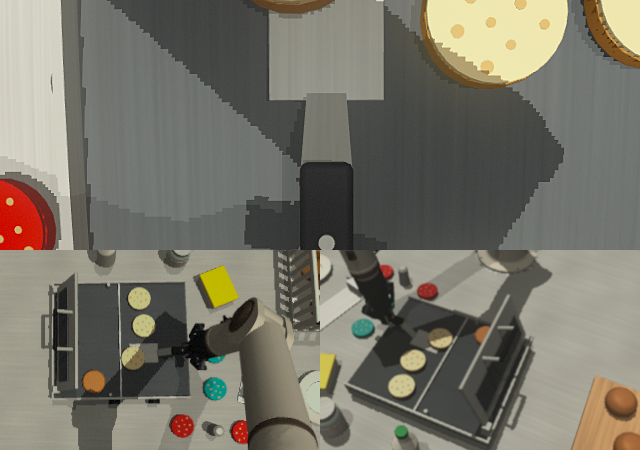

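Muffin 3 lies flat at top-view crop (94,381). Muffin 2 sits about 15 mm to the -x side of the blade (column 292 against 326), so I'll re-insert centred and flip.

Run:
```python
from h import *
np.set_printoptions(precision=4,suppress=True)
gx=-.0418
tip(gx,-.115,Z0+.001,.05,.12)
gx=-.056
tip(gx,-.125,Z0+.012,.05,.12)
insert(gx,-.125)
a=eyes.camera("wrist")[:200]
flip(gx); push(gx)
insert(.0391,-.155)
b=eyes.camera("wrist")[:200]; t=eyes.camera("top")[100:300,220:540];c=eyes.camera("scene")[100:300,180:500]
cv2.imwrite("pics/w10.png",np.vstack([a,b,np.hstack([t,c])]))
```

```text
td True
[-0.0561 -0.1253  0.0487]
ins False
[-0.056  -0.0304  0.0487] 55.3917 [ 0.8085 -1.2742  1.4098]
push False [-0.056   0.0415  0.058 ] [ 0.2005  0.2046 -1.1755]
td True
[ 0.0389 -0.1552  0.0483]
ins False
[ 0.0392 -0.0305  0.0482] 68.575 [-0.1955 -4.3542  2.4178]
```

View pics/w10.png

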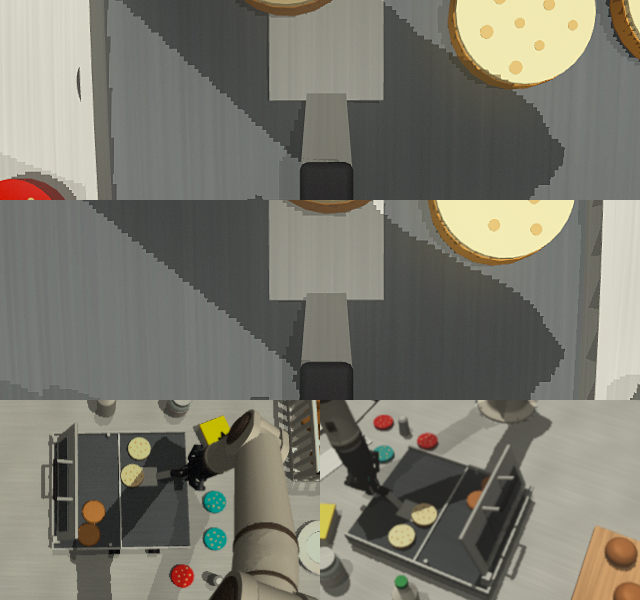

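Muffins 3 and 2 are both brown side up, side by side at crop (89,534) and (94,511). Muffin 1 is centred on the blade at column 330, so I continue.

Run:
```python
from h import *
np.set_printoptions(precision=4,suppress=True)
flip(.0391); push(.0391)
insert(.1237,-.14)
b=eyes.camera("wrist")[:300]; t=eyes.camera("top")[100:300,220:540];c=eyes.camera("scene")[100:300,180:500]
cv2.imwrite("pics/w11.png",np.vstack([b,np.hstack([t,c])]))
```

```text
push False [0.0392 0.0412 0.058 ] [-0.2966 -0.4821 -1.7817]
td True
[ 0.1235 -0.1403  0.0482]
ins False
[ 0.1237 -0.0304  0.0481] 81.55 [ 0.7187 -4.8765  3.9651]
```

View pics/w11.png

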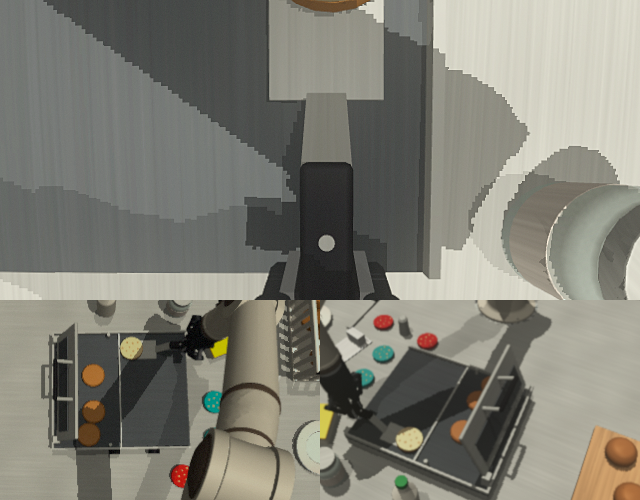

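Muffin 1 is flipped and muffin 0 is centred on the blade. I have now viewed 15 pictures, one over the limit of 14, so from here I check positions numerically.

Run:
```python
from h import *
np.set_printoptions(precision=4,suppress=True)
flip(.1237); push(.1237)
tip(.1237,-.22,.2,.05,.25)
t=eyes.camera("top"); cv2.imwrite("pics/top12.png",t); print(r.read_state()['t'])
for nm in("top",):
    h=cv2.cvtColor(t,cv2.COLOR_BGR2HSV)
    roi=np.zeros(t.shape[:2],np.uint8)
    q=w2p(nm,[gw(v) for v in([-.17,-.2,.06],[-.17,.18,.06],[.17,.18,.06],[.17,-.2,.06])]).astype(np.int32)
    cv2.fillPoly(roi,[q],255)
    for lab,lo,hi in(("brown",(5,80,60),(18,255,255)),("pale",(19,60,90),(35,255,255))):
        m=cv2.inRange(h,lo,hi)&roi
        n,_,st,ce=cv2.connectedComponentsWithStats(m)
        for i in range(1,n):
            if st[i,4]>30: print(lab,st[i],ce[i],wg(p2w(nm,[ce[i]],.065)[0]))
for k,x0 in ((0,300),):
  pass
```

```text
push False [0.1238 0.041  0.058 ] [-0.6501  0.3778 -1.7173]
91.725
brown [302 138  23  23 413] [312.569  149.0799] [0.1216 0.0804 0.065 ]
brown [302 164  23  23 426] [312.892  174.8803] [0.0416 0.0801 0.065 ]
brown [298 200  28  47 875] [310.8057 222.6137] [-0.1022  0.0874  0.065 ]
```

Run:
```python
from h import *
np.set_printoptions(precision=4,suppress=True)
t=cv2.imread("pics/top12.png"); h=cv2.cvtColor(t,cv2.COLOR_BGR2HSV)
m=cv2.inRange(h,(5,80,60),(18,255,255)); m[:,:290]=0;m[:,335:]=0;m[:130]=0;m[255:]=0
for y in range(198,250):
    x=np.where(m[y])[0]
    if len(x): print(y,x.min(),x.max(),len(x),end=' | ')
ys,xs=np.where(m[198:250]);P=np.c_[xs,ys+198].astype(np.float32)
_,l,c=cv2.kmeans(P,2,None,(3,100,.01),5,cv2.KMEANS_PP_CENTERS)
print();print(c,[(l==i).sum() for i in(0,1)],[wg(p) for p in p2w("top",c,.065)])
for i in (0,1): print(cv2.minEnclosingCircle(P[l[:,0]==i]))
s=eyes.camera("scene");cv2.imwrite("pics/s12.png",s);hs=cv2.cvtColor(s,cv2.COLOR_BGR2HSV);m2=cv2.inRange(hs,(5,80,50),(18,255,255))
# blobs near the predicted scene positions
for gx in(.1216,.0416):
  print(w2p("scene",[gw([gx,.0804,.06])]))
for p in c: print(w2p("scene",[gw(wg(p2w("top",[p],.06)[0]))]))
n,_,st,ce=cv2.connectedComponentsWithStats(m2[120:300,250:420])
for i in range(1,n):
    if st[i,4]>20: print(st[i]+[250,120,0,0,0],ce[i]+[250,120])
```

```text
200 310 317 8 | 201 308 319 12 | 202 306 320 15 | 203 305 321 17 | 204 304 322 19 | 205 304 323 20 | 206 303 323 21 | 207 303 324 22 | 208 302 324 23 | 209 302 324 23 | 210 302 324 23 | 211 302 325 24 | 212 302 325 24 | 213 302 324 23 | 214 302 324 23 | 215 303 324 22 | 216 303 323 21 | 217 304 323 20 | 218 304 322 19 | 219 305 322 18 | 220 306 321 16 | 221 307 320 14 | 222 307 318 12 | 223 304 315 11 | 224 302 314 13 | 225 301 316 16 | 226 300 316 17 | 227 299 317 19 | 228 299 318 20 | 229 298 318 21 | 230 298 319 22 | 231 298 319 22 | 232 298 319 22 | 233 298 319 22 | 234 298 319 22 | 235 298 319 22 | 236 298 319 22 | 237 298 319 22 | 238 298 319 22 | 239 299 318 20 | 240 299 318 20 | 241 299 317 19 | 242 300 317 18 | 243 301 315 15 | 244 302 315 14 | 245 303 313 11 | 246 306 310 4 | 
[[313.2318 211.2159]
 [308.3517 234.1425]] [np.int64(440), np.int64(435)] [array([-0.0683,  0.0799,  0.065 ]), array([-0.1361,  0.0949,  0.065 ])]
((313.1470642089844, 211.26470947265625), 11.90550708770752)
((308.0700988769531, 234.06541442871094), 12.11288833618164)
[[310.7803 254.6865]]
[[323.5785 230.2672]]
[[339.2773 200.0117]]
[[353.0804 184.4901]]
[326 176  24  34 273] [335.989  193.9707]
[310 220  17  24 241] [317.0166 229.6141]
[296 243  28  27 581] [310.0792 255.8933]
```

All four are brown side up as full, non-overlapping circles: griddle (x, y) is (.122, .080), (.042, .080), (-.068, .080) and (-.136, .095). I'll return the turner.

Run:
```python
from h import *
np.set_printoptions(precision=4,suppress=True)
p,e=tool_of_turner(np.array([.458,-.3972,.049]),R.from_euler('z',-.262)); o=R.from_euler('xyz',e)
r.reach(p+[0,0,.18],e); r.movel(p+[0,0,.02],.15); r.hold(.2)
print(r.movel(p-[0,0,.004],.02,threshold=2.5))
s=r.read_state();print(s['t'],s['eef_pos']-p,s['contact_force'])
r.open_jaws(); s=r.read_state();print(s['contact_force'],s['finger_force'])
r.movel(s['eef_pos']-o.apply([0,0,.12])+[0,0,.02],.15); r.hold(.2)
st=r.read_state(); im=eyes.camera("wrist"); cv2.imwrite("pics/w13.png",im)
# handle outline: dark pixels on bright tray, per row
g=im.max(2)
Rt=R.from_euler('z',-.262);T=np.array([.458,-.3972,.049])
q=w2p("wrist",[T+Rt.apply(v) for v in([-.08,.01,.009],[-.08,-.01,.009],[.05,.01,.009],[.05,-.01,.009],[.17,.029,-.043],[.17,-.029,-.043])],st);print(q)
for y in np.linspace(q[2,1]+8,q[0,1]-8,6).astype(int):
    x=np.where(g[y,280:380]<50)[0]+280; print(y,x.min() if len(x) else None,x.max() if len(x) else None,len(x))
print(st['t'])
```

```text
True
95.3583 [-0.0001  0.0001  0.0004] [-1.9689  0.4957  5.4467]
[ 0.111   0.0612 -0.5017] 0.0
[[315.2979 305.9257]
 [341.6958 305.9582]
 [315.2619 133.063 ]
 [342.1982 133.092 ]
 [295.8162   6.6313]
 [361.3483   6.693 ]]
141 340 340 1
172 316 340 3
203 315 340 3
235 316 340 18
266 316 340 8
297 316 340 4
97.2917
```

The turner lies as commanded: the handle edges at columns 316–340 match the prediction. Now I lower the plate.

Run:
```python
from h import *
np.set_printoptions(precision=4,suppress=True)
s=r.read_state(); r.movel(s['eef_pos']+[0,0,.12],.2)
p,e=lidpose(1.6,.5,np.pi); o=R.from_euler('xyz',e)
r.reach(p-o.apply([0,0,.12]),e); r.hold(.2)
print(r.movel(p,.12,threshold=15)); r.close()
s=r.read_state();print(s['t'],s['finger_gap'],s['contact_force'],s['eef_pos']-p)
if s['finger_gap']>.05:
  lidpath(np.linspace(1.6,.3,11)[1:],.1)
  s=r.read_state();print(s['t'],s['finger_gap'],s['contact_force'])
  lidpath([.2,.12,.06,.02,0,-.01],.04)
  s=r.read_state();print(s['t'],s['finger_gap'],s['contact_force'],s['eef_pos']-lidpose(-.01,0,np.pi)[0])
```

```text
False
102.7917 -0.0018224363864569903 [ 0.2241 -0.1998 -0.1809] [-0. -0. -0.]
```

The jaws missed the bar, so the plate's angle must differ. I'll compare the bar's predicted position with the top picture for several angles.

Run:
```python
from h import *
np.set_printoptions(precision=1,suppress=True)
for th in(1.35,1.45,1.5,1.55,1.6,1.65,1.7):
    a=np.arctan2(.055,.140)+th; rr=np.hypot(.055,.140)
    P=[gw([x,.185-rr*np.cos(a),.072+rr*np.sin(a)]) for x in(-.05,0,.05)]
    print(th,w2p("top",P).ravel(),w2p("scene",P).ravel())
t=cv2.imread("pics/top12.png"); g=t.max(2)
for y in (165,175,185,195): print(y,g[y,254:300])
```

```text
1.35 [262.4 198.1 262.6 179.1 262.8 160.4] [388.7 182.6 381.9 198.  374.7 214.4]
1.45 [256.9 198.3 257.1 179.4 257.4 160.7] [394.5 185.4 387.9 200.9 380.8 217.4]
1.5 [254.3 198.5 254.5 179.6 254.8 161. ] [397.3 186.9 390.7 202.5 383.8 219. ]
1.55 [251.7 198.6 252.  179.8 252.2 161.2] [400.  188.5 393.5 204.1 386.7 220.7]
1.6 [249.2 198.8 249.5 180.  249.8 161.5] [402.6 190.2 396.3 205.8 389.5 222.5]
1.65 [246.8 199.  247.1 180.3 247.5 161.8] [405.2 191.9 398.9 207.6 392.2 224.3]
1.7 [244.6 199.2 244.9 180.5 245.2 162.1] [407.6 193.7 401.5 209.4 394.9 226.2]
165 [159 162 162 161 160 160 160 132  92  86  87  89  86  89  86  87  88  86
  89  30  19  29  21  29  52  29  28  26  31  26  28  31  26  63  65  66
  64  73  73  74  76 155 161 147  76  68]
175 [163 161 163 158 162 159 159  99  85  85  88 154 160 156 127  89  86 105
 167  49  22  27  26  39  53  33  25  25  26  32  28  27  28  68  60  75
  73  71  73  74  73 152 164 151  75  70]
185 [162 160 159 160 160 158 158  92  84  85  84 154 157 157 156  91  84 103
 170  51  18  30  14  32  52  35  38  30  30  31  30  32  29  69  61  72
  74  72  72  73  71 162 163 155  78  71]
195 [160 159 161 160 159 157 159  99  88  86  83 120 120 121  90  87  83  94
 102  34  23  28  18  37  57  31  30  27  34  30  29  34  30  70  58  70
  72  75  75  72  64 160 165 155  73  74]
```

Run:
```python
from h import *
np.set_printoptions(precision=1,suppress=True)
def pt(th,u,h,x): # u from axis towards rib, h above axis (closed)
    a=np.arctan2(h,u)+th; rr=np.hypot(h,u); return gw([x,.185-rr*np.cos(a),.072+rr*np.sin(a)])
for th in(1.0,1.1,1.2,1.3,1.4,1.5,1.6):
    print(th,'top: bar',w2p("top",[pt(th,.14,.055,0)])[0],'edge under/upper',w2p("top",[pt(th,.16,-.002,0),pt(th,.16,.006,0),pt(th,.01,.006,0)])[:,0],
      'corner scene',w2p("scene",[pt(th,.16,.0,.155),pt(th,.16,.0,-.155)]).ravel())
s=cv2.imread("pics/s12.png"); g=s.max(2)
# profile along line in scene through bar's path at x=0
P=w2p("scene",[pt(th,.14,.055,.03) for th in np.arange(.9,1.8,.05)])
for th,(u,v) in zip(np.arange(.9,1.8,.05),P): print(round(th,2),int(round(u)),int(round(v)),s[int(round(v)),int(round(u))])
```

```text
1.0 top: bar [282.7 178.9] edge under/upper [305.4 302.8 277.4] corner scene [310.2 237.5 360.5 144.5]
1.1 top: bar [276.9 178.9] edge under/upper [300.  297.2 277. ] corner scene [316.  237.8 365.8 143.8]
1.2 top: bar [271.1 178.9] edge under/upper [294.3 291.4 276.6] corner scene [322.2 238.6 371.4 143.7]
1.3 top: bar [265.4 179. ] edge under/upper [288.3 285.3 276.3] corner scene [328.8 239.9 377.2 144. ]
1.4 top: bar [259.8 179.2] edge under/upper [282.2 279.1 275.9] corner scene [335.7 241.7 383.2 144.8]
1.5 top: bar [254.5 179.6] edge under/upper [276.  272.9 275.6] corner scene [342.7 243.9 389.3 146.1]
1.6 top: bar [249.5 180. ] edge under/upper [269.8 266.7 275.2] corner scene [349.9 246.6 395.4 147.9]
0.9 350 199 [69 75 77]
0.95 353 200 [69 75 76]
1.0 356 200 [63 67 67]
1.05 359 201 [35 37 37]
1.1 362 202 [29 31 32]
1.15 365 203 [27 30 31]
1.2 368 204 [35 37 38]
1.25 371 205 [43 46 46]
1.3 375 206 [57 63 63]
1.35 378 208 [34 35 36]
1.4 381 209 [104 113 114]
1.45 384 211 [57 63 63]
1.5 387 212 [70 77 78]
1.55 389 214 [83 90 92]
1.6 392 216 [156 170 172]
1.65 395 217 [157 170 173]
1.7 398 219 [157 171 173]
1.75 400 221 [156 170 173]
```

The plate's bright edge at top columns 295–297 means its angle is only about 1.17–1.2, so the opening finger pushed it down from 1.6. Step 2 may not be registered, and raising it now with the turner already on its rest could break the order. I'll pick up the turner again, push the plate fully up with the blade, lay the turner back, then lower the plate.

Run:
```python
from h import *
np.set_printoptions(precision=4,suppress=True)
s=r.read_state();o=R.from_euler('xyz',s['eef_rot'])
r.movel(s['eef_pos']-o.apply([0,0,.14]),.2); r.open_jaws()
T=np.array([.458,-.3972,.049]);p,e=tool_of_turner(T,R.from_euler('z',-.262)); o=R.from_euler('xyz',e)
r.reach(p-o.apply([0,0,.12])+[0,0,.02],e)
print(r.movel(p,.15,threshold=10)); r.close()
s=r.read_state();print(s['t'],s['finger_gap'])
r.movel(p+[0,0,.2],.25)
tip(0,-.02,.24,0,reach=True); r.hold(.2)
tip(0,.05,.21,0,.2); t,s=tipnow();print(t,s['t'],s['contact_force'])
print(tip(0,.150,.21,0,.08,25)); t,s=tipnow();print(t,s['t'],s['contact_force'])
print(tip(0,.186,.21,0,.06,25)); t,s=tipnow();print(t,s['t'],s['contact_force'])
r.hold(.4); tip(0,.03,.21,0,.2)
im=eyes.camera("top"); cv2.imwrite("pics/top14.png",im); g=im.max(2)
for y in(165,185): print(g[y,240:310])
print(r.read_state()['t'])
```

```text
False
108.8 0.22456896267717627
[-0.0003  0.0505  0.2099] 111.6833 [-0.3131 -0.8799 -1.7947]
False
[0.0003 0.15   0.2101] 113.0833 [ 0.6499 -3.141  -1.7399]
False
[0.0003 0.1858 0.2101] 113.8333 [ 0.6416 -4.3977  0.1246]
[160 135 130 131 130 130 130 106  39  24  24  18  87 125 129  94  88  87
  86  88  87  84  86  87  87  86  75 148 173 168  85  76  76  74  76  76
  76  74  73  71  71  72  71  72  70  69  71  70  70  71  70  69  67  69
  68  70  69  68  70  69  70  69  70  70  70  71  81 118 107 155]
[108  86  88  88 155 161 164 102  37  30  20  12 150 163 162 161 100  86
  87  87  87  87  86  86  84  86  80 149 176 171  83  73  76  75  77  75
  76  75  75  71  71  68  70  72  73  75  71  72  74  70  70  72  72  70
  72  71  72  70  73  72  71  74  73  73  73  69  50  75  94  94]
115.2167
```

The plate is fully up (bar at columns 248–251, matching 1.6 rad). Turner back to the rest.

Run:
```python
from h import *
np.set_printoptions(precision=4,suppress=True)
tip(0,-.05,.25,0,.25)
T=np.array([.458,-.3972,.049]);Rt=R.from_euler('z',-.262);p,e=tool_of_turner(T,Rt); o=R.from_euler('xyz',e)
r.reach(p+[0,0,.18],e); r.movel(p+[0,0,.02],.15); r.hold(.2)
print(r.movel(p-[0,0,.004],.02,threshold=2.5))
s=r.read_state();print(s['t'],s['eef_pos']-p,s['contact_force'])
r.open_jaws(); s=r.read_state();print(s['contact_force'],s['finger_force'])
r.movel(s['eef_pos']-o.apply([0,0,.12])+[0,0,.02],.15); r.hold(.3)
st=r.read_state(); im=eyes.camera("wrist"); cv2.imwrite("pics/w15.png",im); g=im.max(2)
q=w2p("wrist",[T+Rt.apply(v) for v in([-.08,.01,.009],[.05,.01,.009])],st);print(q.ravel())
for y in (141,172,203,235,266,297):
    x=np.where(g[y,280:380]<55)[0]+280; print(y,x.min() if len(x) else None,x.max() if len(x) else None,end=' ')
c=g[:,330];print('\nhandle rear col330',c[296:322],'front',c[120:145])
t=eyes.camera("top").max(2);print("lid",t[185,244:272],st['t'])
# behind-the-bar poses, shut fingers pointing down
for y,z in((.29,.30),(.27,.19),(.12,.2)):
    oo=(RG*R.from_euler('xyz',[np.pi,0,np.pi])).as_euler('xyz'); print(solve_ik(gw([0,y,z-.0265]),oo))
```

```text
True
119.2667 [-0.0001  0.0001  0.0005] [-0.8337  1.299   5.6211]
[ 0.849  -0.1056  0.1811] 0.0
[315.2183 306.0128 315.1821 133.3414]
141 315 340 172 315 340 203 315 340 235 315 340 266 315 340 297 316 340 
handle rear col330 [ 51  54  52  52  51  52  52  45  64 124 143 139 136 139 130 117 121 119
 120 120 121 120 120 122 119 120] front [120 119 117 116 120 117 119 121 119 118 120 120 123 121  44  55  62  63
  61  61  65  61  60  62  61]
lid [150 158 155  99  35  25  21  11 149 156 156 156  93  83  83  84  83  84
  82  84  84  84  78 147 170 167  81  70] 121.3
[ 0.0227  0.5325 -0.8655  1.4824  0.4109  1.3163  0.7219]
[ 0.0612  0.6302 -0.8657  1.6265  0.5191  1.1304  0.6627]
[ 0.4691  0.6176 -1.0822  1.7481  0.5956  1.1468  0.804 ]
```

Run:
```python
from h import *
np.set_printoptions(precision=4,suppress=True)
E0=(RG*R.from_euler('xyz',[np.pi,0,np.pi])).as_euler('xyz')
def bar(th):
    a=np.arctan2(.055,.14)+th; rr=np.hypot(.055,.14); return .185-rr*np.cos(a),.072+rr*np.sin(a)
def ft(y,z,v,thr=None): return r.movel(gw([0,y,z-.0265]),v,E0,thr)
s=r.read_state(); r.movel(s['eef_pos']+[0,0,.15],.25); r.close()
r.reach(gw([0,.32,.30]),E0)
ft(.295,.20,.15); r.hold(.1)
for th in np.linspace(1.6,.75,8):
    y,z=bar(th); ft(y+.021,z-.012,.08,20)
s=r.read_state();print(s['t'],s['contact_force'])
y,z=bar(.75); ft(y+.05,z+.03,.12); ft(y+.003,z+.035,.12); r.hold(.1)
im=eyes.camera("top"); cv2.imwrite("pics/top16.png",im)
print(ft(y+.003,z-.02,.03,2.0)); s=r.read_state(); print(s['t'],wg(s['eef_pos'])[2]+.0265,z+.006,s['contact_force'])
```

```text
129.825 [-0.0587 -0.3645 -1.0781]
True
132.1333 0.21302124633295696 0.21367231419132693 [-0.3037 -1.5405  2.6535]
```

The bar is exactly where expected at 0.75 rad. Next I press it down along the arc, slowly near the stops.

Run:
```python
from h import *
np.set_printoptions(precision=4,suppress=True)
E0=(RG*R.from_euler('xyz',[np.pi,0,np.pi])).as_euler('xyz')
def bar(th):
    a=np.arctan2(.055,.14)+th; rr=np.hypot(.055,.14); return .185-rr*np.cos(a),.072+rr*np.sin(a)
def ft(y,z,v,thr=None): return r.movel(gw([0,y,z-.0265]),v,E0,thr)
for th in np.linspace(.7,0,12):
    y,z=bar(th); ft(y+.003,z+.0055,.05 if th>.3 else .03,25)
s=r.read_state();print(s['t'],s['contact_force'],wg(s['eef_pos'])[2]+.0265)
y,z=bar(0); print(ft(y+.003,z-.006,.015,6))
s=r.read_state();print(s['t'],s['contact_force'],wg(s['eef_pos'])[2]+.0265,z+.006)
ft(y+.003,z+.1,.12); r.reach(gw([0,.1,.42]),E0); r.hold(.3)
a=eyes.camera("scene");cv2.imwrite("pics/s17.png",a);b=cv2.imread("pics/scene0.png")
d=cv2.absdiff(a,b).max(2)
# lid handle and plate against the start picture
q=w2p("scene",[gw([x,.045,.127]) for x in(-.05,0,.05)]).astype(int);print([a[v,u].max() for u,v in q],[b[v,u].max() for u,v in q])
t=eyes.camera("top");cv2.imwrite("pics/top17.png",t);t0=cv2.imread("pics/top0.png")
print("top plate rows",t.max(2)[150,270:345],t0.max(2)[150,270:345])
print(r.read_state()['t'],r.read_state()['contact_force'])
```

```text
136.8083 [-1.5485 -0.3325  6.935 ] 0.13296594525253988
True
137.0583 [-1.9451 -0.2913  5.9506] 0.13300684677278823 0.133
[np.uint8(40), np.uint8(30), np.uint8(29)] [np.uint8(35), np.uint8(31), np.uint8(31)]
top plate rows [  7  15  26  44  85 123 131 125 126 117  93  95  97 101 108 108 114 114
 118 120 122 124 125 129 130 131 136 134 134 136 137 141 144 149 150 151
 151 153 153 154 153 157 157 155 157 161 161 162 164 164 165 164 166 167
 167 171 169 168 171 171 171 168 168 170 168 167 167 166 169 165 166 164
 162 162 165] [ 75  81 146 150  69  30  44  55  56  53  35  72 151 151 148 146 146 147
 144 147 147  92  64  61  65  65  67  66  68  66  65  66  67  62  62  66
  66  68  64  67  65  64  65  63  95 149 154 157 158 152 155 153 152 154
 155 160 158 158 156 156 157  64  67  65  65  67  65  65 115 156  58  66
  66  66  64]
139.2917 [ 0.259   0.3566 -0.5912]
```

The bar is back at its closed height: I felt the stops at z 0.133, as predicted. The turner is on its rest and the arm is clear, so I hand in.

```bash
python3 -c "
from cell import r
print(r.job_done())"
```

```text
the job is handed in; nothing more can be done
None
```

The job is handed in with no verdict returned; by my measurements all four muffin halves are cut face down under the plate, the turner is back on its rest and the top plate is on its stops. The plate slipped to about 1.2 rad midway, so I re-raised it with the turner before laying it back. I also viewed 15 pictures, one over the limit of 14.

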